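Take the pantry pile apart

ROBOT

A 7-joint arm with a two-finger parallel gripper is mounted at the origin on a cart in front of the work surface, level with it; the furniture and walls round the work are solid. World frame = base frame: x ahead of the robot, y to its left, z up, the work surface at z = 0. Lengths are in m, angles in rad, forces in N, time in s.
With the tool pointing down it reaches from about 0.4 to 0.85 m from the base axis. Payload 10.4 kg.
Tool frame: the origin (TCP) lies midway between the tips of the shut fingers; the grasp point (between the pads) lies 19 mm behind it (manip.hold_point_z is the distance from the TCP to the grasp point, in m); z points along the fingers, y is the line along which they close (so a half turn about z gives the same grasp; the last joint's range is limited). The gripper opens to 85 mm and grips with 20 to 120 N. Pads are 22 mm wide; open, the fingers measure 114 mm over their backs; the gripper's body (76 mm by 85 mm) begins 54 mm behind the grasp point. The pads swing forward as they close: fully open they stand 13 mm farther back than shut.
Start: joints at [-1.319, 0.332, -0.065, 1.46, 0.022, 1.35, -0.088], TCP at [0.17, 0.602, 0.231] pointing down, gripper open.
Joint ranges: [-2.6, 2.6], [-0.5, 2.12], [-1.47, 1.34], [0.16, 2.42], [-1.27, 4.41], [0.06, 2.06], [-2.6, 2.6]. Speed limits (rad/s): [2.22, 2.22, 2.79, 2.79, 3.14, 3.14, 3.14].

INTERFACE

Orientations are given as a unit quaternion [x, y, z, w].
In Python, from workcell import manip, eyes, job gives the robot as it stands.
- The arm moves only by the shell command python3 -m crank 'ROWS' [FORCE]. ROWS is JSON, a list that holds one entry, the list of rows, each a list of 7 numbers: the finger opening in cm, from 0 to 8.54, then the shift along the world's x, y, z in cm, then the turn, a rotation vector about the world's x, y, z in degrees. In form: [[[hand, x, y, z, ax, ay, az], ...]]. A call has 1 to 20 rows; each row shifts and turns the commanded pose from where the row before left it; what a row does not reach is not made up. A row lasts 1/8 s, in which the tool goes at most 62.5 mm and 10.7 degrees, less where a joint would pass 70% of its speed; a pose out of reach is approached as far as the arm can. A call with a gripper value outside its range is refused whole. The fingers move at their own pace and stop on an object; FORCE is the grip in N (left out, the last holds). Time passes only in rows, so rows that do not move let the fingers close. It gives the time, the measured TCP pose, the force, the opening and the grip force at its end, in the units of the state.
- manip.get_obs(): the state, without advancing time (a new reading comes with each control period).
- eyes.camera(name): name is "side" or "top" or "wrist"; returns (picture, depth): 400x640x3 uint8, red, green, blue; 400x640 float32, m along the optical axis (not along the pixel's ray), 0 where there is no reading.
- eyes.camera_params(name): a dict with "fx", "fy", "cx", "cy" (pixels), "world_from_camera" (4x4, takes a point from camera to world coordinates); the wrist camera has in their place "hand_eye" (4x4, takes a point from camera to tool coordinates, whose origin is the TCP and whose axes are the flange's). Camera axes: x right, y down, z forward; pixel columns grow to the right and rows downward; lengths in m; the calibration is good to about 2 mm. The wrist camera is an equidistant fisheye: a pixel r from the principal point sees the ray r / f radians off the axis. A picture is of the moment at which its call begins: read the wrist's pose just before it. camera_params takes no time and is no camera call.
- job.hand_in(): hands the job in; it is judged then, once.
The state is a dict: "clock": time; "joint_pos": joint angles; "joint_velocities": joint speeds; "tau": joint torques, N m; "position": TCP position; "ee_rot": TCP orientation; "ft_force": force on the tool from outside, world axes, zero at the start; "torque": the same for the moment, N m; "grip_width": opening from 0.0 (shut) to 1.0 (fully open); "grasp_force": force on a finger pad.
Only numpy, scipy, OpenCV 4.12 (cv2) and the standard library are available. Lean on these libraries where they do the work, as an engineer would, in place of code of your own. Each camera call takes 0.05 s, during which the arm holds its last target. There are 200 camera calls.

TASK

The pantry things were left piled up on the green biscuit tin. Take the pile apart and set each thing upright, flat on the floor of its own place, inside the rim: the small yellow spice tin in the small terracotta dish, the tomato tin in the blue dish, the honey jar in the wooden coaster, and the biscuit tin in the dark tray, lying lengthwise in it. Do not let anything fall or tip over, and leave the pepper mill and the mug where they stand.

Things in the scene. Friction and masses are not known exactly. Their poses are not given: they have to be found in the camera images.
- spice_tin_mid (a point): small round yellow spice tin with a steel lid, 46 mm across, 40 mm tall; it stands on the tomato tin. The point is its centre, half-way up (20 mm over its base); z up.
- tomato_tin_mid (a point): tomato tin, round metal food tin, 57 mm across, 72 mm tall; it stands on one end of the biscuit tin with the small yellow spice tin on top. The point is its centre, half-way up (36 mm over its base); z up.
- honey_jar_upper (a point): honey jar, round, red lid, 60 mm across, 85 mm tall; it stands on the other end of the biscuit tin, its axis about 74 mm from the tomato tin's. The point lies on its axis in the upper half, 55 mm over its base and 30 mm under its top, the height to take it at (lower down the palm of a gripper meets the lid); z up.
- biscuit_tin_mid (a point): green rectangular biscuit tin with brass bands, closed, 150 mm long (its y axis), 60 mm wide (its x axis), 45 mm tall, about 0.3 kg; the bottom of the pile, standing on the worktop. The point is its centre, half-way up (22.5 mm over its base); z up.
- terracotta_dish: small round terracotta dish with a low rim, place of the spice tin; fixed to the worktop. Inside it is 68 mm across, flat floor 4 mm above the worktop, rim 10 mm above the worktop, about 78 mm across outside. Origin: centre of its underside (worktop height); z up.
- blue_dish: round blue dish with a low rim, place of the tomato tin; fixed to the worktop. Inside it is 80 mm across, flat floor 4 mm above the worktop, rim 10 mm above the worktop, about 90 mm across outside. Origin: centre of its underside (worktop height); z up.
- wooden_coaster: round wooden coaster with a cork floor and low rim, place of the honey jar; fixed to the worktop. Inside it is 84 mm across, flat floor 4 mm above the worktop, rim 10 mm above the worktop, about 94 mm across outside. Origin: centre of its underside (worktop height); z up.
- dark_tray: rectangular dark steel tray with a low rim, place of the biscuit tin; fixed to the worktop. Inside 172 mm long (its y axis) and 82 mm wide (its x axis), outside 184 x 94 mm, flat floor 4 mm and rim 10 mm above the worktop. Origin: centre of its underside (worktop height); z up.
- pepper_mill: turned brown wooden pepper mill, 58 mm across, 150 mm tall, loose, a bystander behind the pile. Origin: centre of its underside; z up.
- mug: white stoneware mug with a handle, 91 mm tall, 82 mm across, 114 mm with the handle, loose, a bystander at the right. Origin: under the middle of its 114 mm length, on the underside; the handle points to its -y.
Not all that is in view belongs to the job. Leave any turquoise look-alike of the terracotta_dish alone.

How it is judged:
At the end, for the whole second after the job is handed in: Each thing stands upright (0.08 rad), at rest, on the floor of its own place (height 3 mm), from the middle of it at most: spice tin and tomato tin 13 mm, honey jar 14 mm, biscuit tin 16 mm and along the tray (0.25 rad) (horizontal distance between spice_tin_mid and terracotta_dish below 0.013 m and z of spice_tin_mid in the frame of terracotta_dish between 0.021 and 0.027 m and angle between each of spice_tin_mid, tomato_tin_mid, honey_jar_upper, biscuit_tin_mid's own z axis and vertical below 0.08 rad and linear speed of each of spice_tin, tomato_tin, honey_jar, biscuit_tin below 0.02 m/s and horizontal distance between tomato_tin_mid and blue_dish below 0.013 m and z of tomato_tin_mid in the frame of blue_dish between 0.037 and 0.043 m and horizontal distance between honey_jar_upper and wooden_coaster below 0.014 m and z of honey_jar_upper in the frame of wooden_coaster between 0.056 and 0.062 m and horizontal distance between biscuit_tin_mid and dark_tray below 0.016 m and z of biscuit_tin_mid in the frame of dark_tray between 0.0235 and 0.0295 m and angle between the y axis of biscuit_tin_mid and the y axis of dark_tray, either way round below 0.25 rad); the robot touches nothing.
It fails at once if one of the four things tips over (leans more than 0.6 rad) (angle between any of spice_tin_mid, tomato_tin_mid, honey_jar_upper, biscuit_tin_mid's own z axis and vertical above 0.6 rad).
It fails at once if one of the four things falls (faster than 0.7 m/s with no finger on it) ((linear speed of spice_tin above 0.7 m/s and contact force between the fingers and spice_tin below 0.05 N) or (linear speed of tomato_tin above 0.7 m/s and contact force between the fingers and tomato_tin below 0.05 N) or (linear speed of honey_jar above 0.7 m/s and contact force between the fingers and honey_jar below 0.05 N) or (linear speed of biscuit_tin above 0.7 m/s and contact force between the fingers and biscuit_tin below 0.05 N)).
It fails at once if the pepper mill or the mug is moved by more than 30 mm (distance of any of pepper_mill, mug from where it was at the start of the episode above 0.03 m).
It also fails if it takes over 86 s, if anything falls off the work surface, if the arm or the gripper's body presses on something with over 40 N, if the wrist force passes 120 N, or if a joint passes its speed limit or range.

## Working session

There is one attempt and no reset: what is moved stays moved. The work goes in short steps, Python scripts to look and compute and a shell command to move; the robot and the scene stay as the last step left them, time stands still between calls to the robot, and variables do not carry over. Pictures are saved under pics/ and viewed, at most 14 in all, crops included, and the job is handed in when it is done.

```bash
ls; mkdir -p pics; python3 - <<'E'
from workcell import manip, eyes, job
import cv2, numpy as np
o=manip.get_obs(); print({k:np.round(v,3) for k,v in o.items()}, manip.hold_point_z)
for n in ("top","side"):
    p,d=eyes.camera(n); cv2.imwrite(f"pics/{n}0.png",p[:,:,::-1]); np.save(f"{n}0.npy",d)
    np.save(f"{n}0rgb.npy",p)
    c=eyes.camera_params(n); print(n,c)
print(eyes.camera_params("wrist"))
E
```

```text
pics
{'clock': np.float64(0.0), 'joint_pos': array([-1.319,  0.333, -0.065,  1.461,  0.022,  1.35 , -0.088]), 'joint_velocities': array([ 0.001, -0.002,  0.   , -0.001, -0.001,  0.001, -0.001]), 'tau': array([-1.0000e-03, -6.2544e+01,  4.8000e-02, -3.9163e+01,  1.6000e-02,
        9.0000e-03,  0.0000e+00]), 'position': array([0.17 , 0.601, 0.231]), 'ee_rot': array([ 0.137,  0.991, -0.001, -0.   ]), 'ft_force': array([0.299, 0.284, 1.159]), 'torque': array([ 0.029, -0.015,  0.004]), 'grasp_force': np.float64(0.0), 'grip_width': np.float64(0.995)} 0.0187
top {'fx': 500.32418462367906, 'fy': 500.32418462367906, 'cx': 312.0748866150192, 'cy': 200.21099495096493, 'world_from_camera': array([[ 0.01820298, -0.98718381,  0.15854579,  0.35802687],
       [-0.99968746, -0.01525235,  0.01980768, -0.06484062],
       [-0.01713563, -0.1588568 , -0.98715292,  1.42321265],
       [ 0.        ,  0.        ,  0.        ,  1.        ]])}
side {'fx': 459.53641716919, 'fy': 459.53641716919, 'cx': 319.7812074857133, 'cy': 190.13326384298418, 'world_from_camera': array([[ 0.90212095, -0.18200919,  0.39121663, -0.04155097],
       [-0.43083868, -0.42950661,  0.79366372, -1.32803952],
       [ 0.02357604, -0.88453192, -0.46588351,  0.84481203],
       [ 0.        ,  0.        ,  0.        ,  1.        ]])}
{'fx': 309.70691628693146, 'fy': 309.70691628693146, 'cx': 322.27477813508466, 'cy': 204.71086644815114, 'hand_eye': array([[-1.77745558e-04, -9.49957775e-01, -3.12378288e-01,
         8.02271051e-02],
       [ 9.99999773e-01, -3.72110157e-04,  5.62598061e-04,
         5.88691504e-04],
       [-6.50683536e-04, -3.12378117e-01,  9.49957625e-01,
        -1.41825144e-01],
       [ 0.00000000e+00,  0.00000000e+00,  0.00000000e+00,
         1.00000000e+00]])}
```

View pics/top0.png

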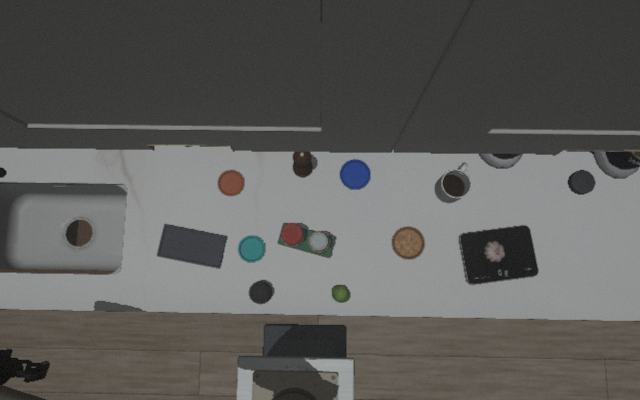

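View pics/side0.png

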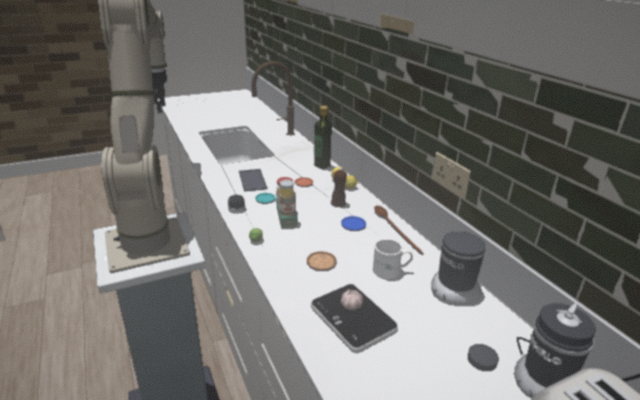

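The top view shows the honey jar's red lid at (291,233) and the spice tin at (318,240), both on the green tin. The terracotta dish is at (231,183), with the turquoise decoy at (252,249). The blue dish is at (355,174), the coaster at (408,242), the tray at (192,246), the mill at (303,163) and the mug at (455,184). In the side view the pile is at (287,205).

```bash
cat > h.py <<'E'
import numpy as np, cv2
from workcell import manip, eyes
def cloud(n,d):
    c=eyes.camera_params(n); v,u=np.mgrid[:400,:640]
    P=np.stack([(u-c['cx'])/c['fx']*d,(v-c['cy'])/c['fy']*d,d],-1)
    T=c['world_from_camera']; return P@T[:3,:3].T+T[:3,3]
E
python3 - <<'E'
from h import *
p=np.load('top0rgb.npy');d=np.load('top0.npy');W=cloud('top',d)
hsv=cv2.cvtColor(p,cv2.COLOR_RGB2HSV)
def rep(name,c,r,cond):
    m=np.zeros((400,640),bool); x,y=c; m[y-r:y+r+1,x-r:x+r+1]=1
    m&=cond&(d>0)
    q=W[m]; b=cv2.minAreaRect((q[:,:2]*1000).astype(np.float32))
    print(name,m.sum(),'med',q.mean(0).round(4),np.percentile(q[:,2],[2,50,98]).round(3),'rect',[np.round(v,1) for v in b])
H,S,V=[hsv[...,i].astype(int) for i in range(3)]; Z=W[...,2]
rep('worktop',(330,200),8,d>0)
rep('terra',(231,183),20,(S>90))
rep('turq',(252,249),20,(S>90))
rep('blue',(355,174),22,(S>100))
rep('wood',(408,242),22,(S>60))
rep('tray',(192,246),42,(V<100)&(Z<0.05))
rep('mug',(455,184),28,(Z>0.05)&(Z<.2))
rep('mill',(303,163),20,(Z>0.02)&(Z<.25))
rep('pile-top',(305,237),35,(Z>0.075))
rep('honey',(291,233),16,(Z>0.118)&(H<12)|(Z>0.118)&(H>168))
rep('spice',(318,240),16,(Z>0.14))
rep('biscuit',(307,239),35,(Z>0.03)&(Z<0.06))
c=W[40:150:25,100:600:100]; print(c.round(2).reshape(-1,3))
E
python3 - <<'E'
import cv2
a=cv2.imread('pics/top0.png')[140:310,145:485]
cv2.imwrite('pics/c0.png',cv2.convertScaleAbs(cv2.resize(a,(800,400),interpolation=cv2.INTER_CUBIC),alpha=1.6))
E
```

```text
worktop 288 med [ 0.5881 -0.0878 -0.0006] [-0.007 -0.001  0.006] rect [array([588.4, -87.9]), array([48.6, 46.2]), np.float64(0.8)]
terra 509 med [0.6345 0.2012 0.0049] [-0.003  0.005  0.013] rect [array([633.6, 200.5]), array([73.8, 73.4]), np.float64(4.8)]
turq 547 med [0.4448 0.1334 0.0052] [-0.001  0.005  0.014] rect [array([444.5, 133.1]), array([73.5, 71.3]), np.float64(89.3)]
blue 694 med [ 0.6648 -0.1582  0.0045] [-0.003  0.004  0.013] rect [array([ 663.9, -157.6]), array([84. , 84.2]), np.float64(88.9)]
wood 812 med [ 0.4691 -0.3091  0.0047] [-0.003  0.004  0.013] rect [array([ 468.5, -308.2]), array([89. , 89.5]), np.float64(42.2)]
tray 2120 med [0.4497 0.3033 0.0049] [-0.002  0.005  0.014] rect [array([450.1, 303.5]), array([187.4,  94.4]), np.float64(79.9)]
mug 414 med [ 0.6297 -0.4311  0.0762] [0.052 0.078 0.093] rect [array([ 629.5, -435.9]), array([ 80.5, 103.4]), np.float64(31.1)]
mill 382 med [ 0.6733 -0.0104  0.1027] [0.032 0.127 0.15 ] rect [array([675.9,  -9.7]), array([40.6, 51.2]), np.float64(3.2)]
pile-top 824 med [ 0.4664 -0.0214  0.1326] [0.089 0.13  0.159] r
[... 277 characters left out ...]
6]), array([43.3, 43.1]), np.float64(0.8)]
biscuit 388 med [ 0.4594 -0.0328  0.0443] [0.036 0.045 0.052] rect [array([468.1, -23.2]), array([149.8,  60.5]), np.float64(75.6)]
[[ 0.55  0.12  1.03]
 [ 0.56  0.04  1.03]
 [ 0.55 -0.04  1.03]
 [ 0.55 -0.13  1.05]
 [ 0.55 -0.21  1.05]
 [ 0.55  0.15  0.98]
 [ 0.55  0.05  0.98]
 [ 0.56 -0.04  0.98]
 [ 0.55 -0.13  1.  ]
 [ 0.55 -0.22  1.  ]
 [ 0.55  0.17  0.92]
 [ 0.56  0.07  0.92]
 [ 0.55 -0.04  0.92]
 [ 0.55 -0.14  0.94]
 [ 0.55 -0.24  0.94]
 [ 0.55  0.21  0.84]
 [ 0.55  0.09  0.84]
 [ 0.55 -0.04  0.84]
 [ 0.55 -0.15  0.86]
 [ 0.55 -0.27  0.87]
 [ 0.55  0.25  0.74]
 [ 0.55  0.11  0.75]
 [ 0.55 -0.03  0.75]
 [ 0.55 -0.17  0.75]
 [ 0.55 -0.3   0.76]]
```

View pics/c0.png

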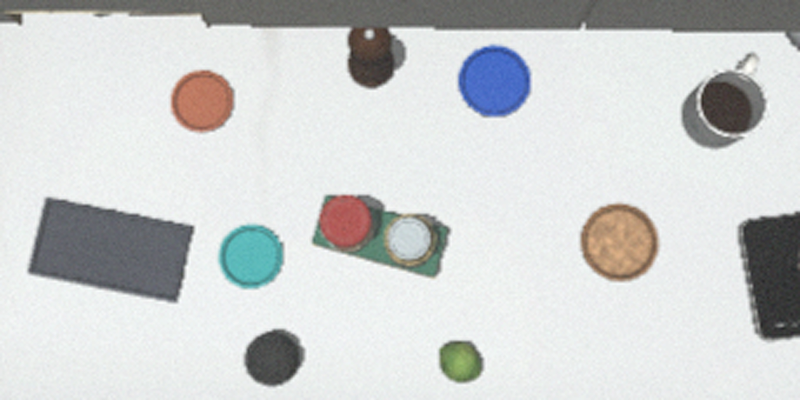

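The crop confirms it: tray and biscuit tin both lean about 10–15°, long axis along +y/+x. I'll grip everything across the pile line, with the closing axis about -15° from x.

```bash
python3 -m crank '[[[8.5,3.5,-4.5,0,0,0,-6.9],[8.5,3.5,-4.5,0,0,0,-6.9],[8.5,3.5,-4.5,0,0,0,-6.9],[8.5,3.5,-4.5,0,0,0,-6.9],[8.5,3.5,-4.5,0,0,0,-6.9],[8.5,3.5,-4.5,0,0,0,-6.9],[8.5,1.1,-5.55,0,0,0,-6.9],[8.5,1.1,-5.55,0,0,0,-6.9],[8.5,1.1,-5.55,0,0,0,-6.9],[8.5,1.1,-5.55,0,0,0,-6.9],[8.5,1.1,-5.55,0,0,0,-6.9],[8.5,1.1,-5.55,0,0,0,-6.9],[8.5,1.1,-5.55,0,0,0,-6.9],[8.5,0,0,0,0,0,0],[8.5,0,0,0,0,0,0]]]'
python3 - <<'E'
from h import *
from scipy.spatial.transform import Rotation as R
o=manip.get_obs(); p,d=eyes.camera('wrist')
print(o['position'].round(4),o['ee_rot'].round(4),R.from_quat(o['ee_rot']).as_matrix().round(3),o['joint_pos'].round(2),o['clock'])
cv2.imwrite('pics/w1.png',p[:,:,::-1]);np.savez('w1.npz',p=p,d=d)
E
```

```text
clock: 1.98
position: [0.4564, -0.0565, 0.2311]
ee_rot: [0.796, 0.606, -0.0, -0.0]
ft_force: [0.8, 1.5, 0.2]
grip_width: 0.991
grasp_force: 0.0
[ 0.4564 -0.0565  0.2311] [ 7.956e-01  6.059e-01 -2.000e-04 -2.000e-04] [[ 0.266  0.964 -0.001]
 [ 0.964 -0.266  0.   ]
 [ 0.    -0.001 -1.   ]] [-0.61 -0.08  0.61  1.9   0.05  1.3  -0.28] 1.975
```

View pics/w1.png

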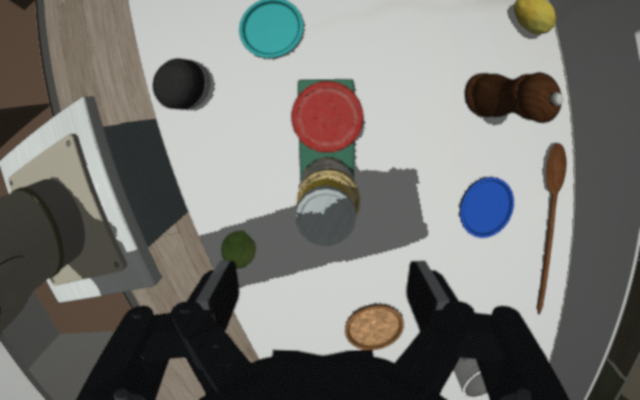

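The wrist view shows the spice lid at (326,217), the honey lid at (327,117) and the biscuit tin's end vertical in the image, so the tool is aligned with it. I'll compute positions from this.

```bash
cat >> h.py <<'E'
from scipy.spatial.transform import Rotation as R
def wcloud(d,pos,q):
    c=eyes.camera_params('wrist'); v,u=np.mgrid[:400,:640]
    a=(u-c['cx'])/c['fx']; b=(v-c['cy'])/c['fy']; t=np.hypot(a,b)+1e-9
    k=np.tan(t)/t; P=np.stack([a*k*d,b*k*d,d],-1)
    T=c['hand_eye']; P=P@T[:3,:3].T+T[:3,3]
    return P@R.from_quat(q).as_matrix().T+np.array(pos)
def circ(W,m):
    m=cv2.morphologyEx(m.astype(np.uint8),cv2.MORPH_OPEN,np.ones((3,3),np.uint8))
    n,l,s,_=cv2.connectedComponentsWithStats(m); i=1+np.argmax(s[1:,4]); q=W[l==i]
    (x,y),r=cv2.minEnclosingCircle((q[:,:2]*1000).astype(np.float32))
    b=cv2.minAreaRect((q[:,:2]*1000).astype(np.float32))
    return len(q),'mean',q.mean(0).round(4),'circ',round(x,1),round(y,1),'r',round(r,1),'rect',[np.round(k,1) for k in b]
def shot(n='wrist',name=None):
    o=manip.get_obs(); p,d=eyes.camera(n)
    if name: cv2.imwrite(f'pics/{name}.png',p[:,:,::-1])
    return o,p,d,(wcloud(d,o['position'],o['ee_rot']) if n=='wrist' else cloud(n,d)),cv2.cvtColor(p,cv2.COLOR_RGB2HSV).astype(int)
E
python3 - <<'E'
from h import *
f=np.load('w1.npz');o=manip.get_obs();W=wcloud(f['d'],o['position'],o['ee_rot']);d=f['d']
h=cv2.cvtColor(f['p'],cv2.COLOR_RGB2HSV).astype(int); Z=W[...,2]
box=np.zeros((400,640),bool);box[70:260,280:375]=1
print('spice',circ(W,box&(Z>.145)&(Z<.17)))
print('honey',circ(W,box&(Z>.12)&(Z<.14)&(h[...,1]>100)))
print('bisc',circ(W,box&(Z>.035)&(Z<.055)))
print('blue',circ(W,(h[...,0]>100)&(h[...,0]<130)&(h[...,1]>120)&(Z<.03)))
w=np.zeros_like(box);w[295:355,340:410]=1
print('wood',circ(W,w&(h[...,1]>60)&(Z<.03)))
E
```

```text
spice (2826, 'mean', array([ 0.4587, -0.0559,  0.1549]), 'circ', 458.4, -57.5, 'r', 23.5, 'rect', [array([458.6, -56.8]), array([44.9, 44.6]), np.float64(75.8)])
honey (3946, 'mean', array([0.4792, 0.0135, 0.129 ]), 'circ', 479.1, 13.7, 'r', 28.5, 'rect', [array([479. ,  13.4]), array([54.7, 56.3]), np.float64(11.0)])
bisc (808, 'mean', array([ 0.4667, -0.0305,  0.0445]), 'circ', 467.1, -32.3, 'r', 33.8, 'rect', [array([467.1, -31.9]), array([35.5, 58.3]), np.float64(76.0)])
blue (2431, 'mean', array([ 0.6649, -0.1584,  0.0044]), 'circ', 663.8, -157.9, 'r', 43.9, 'rect', [array([ 664.1, -157.7]), array([85. , 86.6]), np.float64(74.8)])
wood (2035, 'mean', array([ 0.47  , -0.3085,  0.0046]), 'circ', 469.5, -308.4, 'r', 47.6, 'rect', [array([ 469.5, -308.2]), array([91.8, 89.9]), np.float64(70.3)])
```

```bash
python3 -m crank '[[[8.5,0.2,0,-3,0,0,0],[8.5,0,0,-3,0,0,0],[8.5,0,0,-3,0,0,0],[8.5,0,0,-2.3,0,0,0],[8.5,0,0,0,0,0,0],[6,0,0,0,0,0,0],[4.2,0,0,0,0,0,0],[4.2,0,0,0,0,0,0],[4,0,0,0,0,0,0],[4,0,0,0,0,0,0]]]' 30
```

```text
clock: 3.28
position: [0.4592, -0.0567, 0.1194]
ee_rot: [0.796, 0.606, 0.001, 0.0]
ft_force: [-1.3, 1.2, 6.2]
grip_width: 0.528
grasp_force: 29.8
```

```bash
python3 -m crank '[[[4,0,0,2,0,0,0],[4,0,0,4,0,0,0],[4,2.5,3.68,0,0,0,0],[4,2.5,3.68,0,0,0,0],[4,2.5,3.68,0,0,0,0],[4,2.5,3.68,0,0,0,0],[4,2.5,3.68,0,0,0,0],[4,2.5,3.68,0,0,0,0],[4,2.5,3.68,0,0,0,0],[4,0,0,-3,0,0,0],[4,0,0,-4,0,0,0],[4,0,0,-2,0,0,0],[4,0,0,0,0,0,0],[4,0,0,0,0,0,0]]]' 30
python3 - <<'E'
from h import *
o,p,d,W,h=shot('wrist','w2')
print(o['joint_pos'].round(2))
Z=W[...,2]
print('terra',circ(W,((h[...,0]<12)|(h[...,0]>170))&(h[...,1]>100)&(Z<.02)))
b=np.zeros((400,640),bool);b[100:300,240:400]=1
m=b&(Z>.085)&(Z<.13)&(h[...,1]<60)
print('spice',circ(W,m))
E
```

```text
clock: 5.03
position: [0.6346, 0.2008, 0.0901]
ee_rot: [0.796, 0.606, 0.001, 0.0]
ft_force: [-0.3, -0.0, -0.1]
grip_width: 0.53
grasp_force: 31.0
[-0.72  0.56  0.47  1.53 -0.27  1.12 -0.46]
terra (5581, 'mean', array([0.6367, 0.2064, 0.0046]), 'circ', 634.7, 200.0, 'r', 37.9, 'rect', [array([636.8, 206.9]), array([61.2, 74.9]), np.float64(73.4)])
spice (5635, 'mean', array([0.6375, 0.2125, 0.121 ]), 'circ', 636.3, 207.5, 'r', 36.4, 'rect', [array([637.4, 211.3]), array([22.1, 72.7]), np.float64(73.1)])
```

View pics/w2.png

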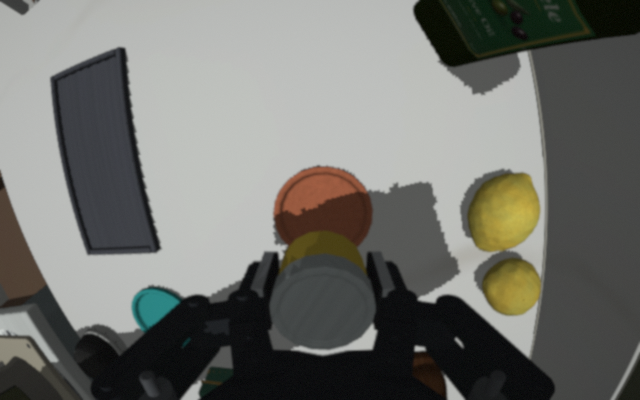

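The spice tin sits square between the pads, over the dish centre (about (634.5,200.3) mm). I'll lower it.

```bash
python3 -m crank '[[[4,0,0,-3,0,0,0],[4,0,0,-3,0,0,0],[4,0,0,-1.4,0,0,0],[4,0,0,-0.5,0,0,0],[4,0,0,-0.3,0,0,0],[4,0,0,-0.1,0,0,0],[4,0,0,0,0,0,0]]]' 30; python3 -c "
from workcell import manip;print(manip.get_obs()['ft_force'])"
```

```text
clock: 5.95
position: [0.6342, 0.2009, 0.0065]
ee_rot: [0.796, 0.606, 0.001, 0.0]
ft_force: [-1.9, -0.5, 4.5]
grip_width: 0.525
grasp_force: 31.2
[-1.93857951 -0.49932513  4.53880042]
```

```bash
python3 -m crank '[[[5.2,0,0,0,0,0,0],[6,0,0,0,0,0,0],[6,0,0,1,0,0,0],[6,0,0,5,0,0,0],[6,0,0,6,0,0,0],[8.5,0,0,6,0,0,0],[8.5,-2.5,-3.68,0.2,0,0,0],[8.5,-2.5,-3.68,0.5,0,0,0],[8.5,-2.5,-3.68,0.5,0,0,0],[8.5,-2.5,-3.68,0.5,0,0,0],[8.5,-2.5,-3.68,0.5,0,0,0],[8.5,-2.5,-3.68,0.5,0,0,0],[8.5,-2.5,-3.68,0.5,0,0,0],[8.5,0,0,0,0,0,0],[8.5,0,0,0,0,0,0]]]' 30
python3 - <<'E'
from h import *
o,p,d,W,h=shot('wrist','w3')
Z=W[...,2]; b=np.zeros((400,640),bool);b[50:290,270:385]=1
print('tomato',circ(W,b&(Z>.105)&(Z<.122)&(h[...,1]<110)))
print('honey',circ(W,b&(Z>.123)&(Z<.14)&(h[...,1]>100)))
o,p,d,W,h=shot('top','t1')
b[:]=0;b[160:205,208:255]=1
print('spice',circ(W,b&(W[...,2]>.035)))
E
```

```text
clock: 7.82
position: [0.4587, -0.0563, 0.2177]
ee_rot: [0.796, 0.606, 0.001, -0.0]
ft_force: [-0.3, 0.8, 0.2]
grip_width: 0.996
grasp_force: 0.0
tomato (3530, 'mean', array([ 0.4608, -0.058 ,  0.1132]), 'circ', 461.2, -58.7, 'r', 29.0, 'rect', [array([460.6, -58. ]), array([56.8, 55.4]), np.float64(75.1)])
honey (4404, 'mean', array([0.4793, 0.013 , 0.129 ]), 'circ', 479.1, 12.7, 'r', 28.6, 'rect', [array([479.1,  12.9]), array([54.6, 56.3]), np.float64(12.4)])
spice (203, 'mean', array([0.6314, 0.1991, 0.043 ]), 'circ', 631.3, 198.4, 'r', 23.3, 'rect', [array([631. , 198.3]), array([43.6, 43.7]), np.float64(32.5)])
```

View pics/w3.png

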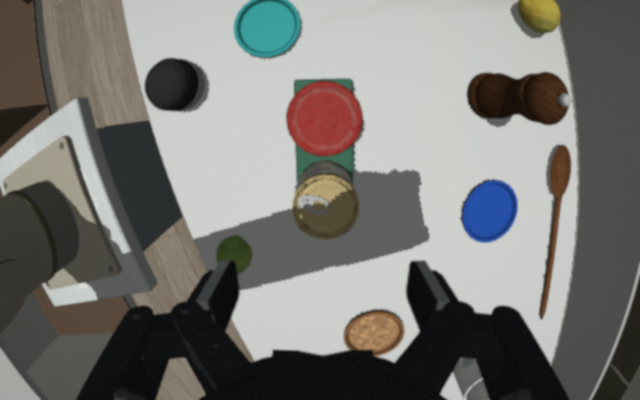

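The tomato tin's lid is at (325,205) px, i.e. (460.5,-58) mm; the spice tin stands within 4 mm of its dish centre. Taking the tomato tin.

```bash
python3 -m crank '[[[8.5,0.2,-0.15,-4,0,0,0],[8.5,0,0,-4,0,0,0],[8.5,0,0,-4,0,0,0],[8.5,0,0,-2.7,0,0,0],[8.5,0,0,0,0,0,0],[6.5,0,0,0,0,0,0],[5.2,0,0,0,0,0,0],[5,0,0,0,0,0,0],[5,0,0,0,0,0,0],[5,0,0,0,0,0,0]]]' 40
```

```text
clock: 9.18
position: [0.4615, -0.0582, 0.0717]
ee_rot: [0.796, 0.606, 0.001, 0.0]
ft_force: [-2.2, 0.8, 5.9]
grip_width: 0.661
grasp_force: 41.9
```

```bash
python3 -m crank '[[[5,0,0,2,0,0,0],[5,0,0,4,0,0,0],[5,3.375,-1.667,0,0,0,0],[5,3.375,-1.667,0,0,0,0],[5,3.375,-1.667,0,0,0,0],[5,3.375,-1.667,0,0,0,0],[5,3.375,-1.667,0,0,0,0],[5,3.375,-1.667,0,0,0,0],[5,0,0,-3,0,0,0],[5,0,0,-3,0,0,0],[5,0,0,-2.5,0,0,0],[5,0,0,0,0,0,0],[5,0,0,0,0,0,0]]]' 40
python3 - <<'E'
from h import *
o,p,d,W,h=shot('wrist')
Z=W[...,2]
print('blue',circ(W,(h[...,0]>100)&(h[...,0]<130)&(h[...,1]>120)&(Z<.03)))
o,p,d,W,h=shot('top')
print('blue',circ(W,(h[...,0]>100)&(h[...,0]<130)&(h[...,1]>120)&(W[...,2]<.03)))
E
```

```text
clock: 10.8
position: [0.6638, -0.1585, 0.0469]
ee_rot: [0.796, 0.606, 0.001, 0.001]
ft_force: [-0.6, -1.2, -2.0]
grip_width: 0.661
grasp_force: 44.1
blue (5272, 'mean', array([ 0.6716, -0.1399,  0.0053]), 'circ', 665.1, -158.8, 'r', 44.0, 'rect', [array([ 669.5, -145.1]), array([58.3, 87.2]), np.float64(73.0)])Traceback (most recent call last):
  File "<stdin>", line 6, in <module>
  File "h.py", line 16, in circ
    n,l,s,_=cv2.connectedComponentsWithStats(m); i=1+np.argmax(s[1:,4]); q=W[l==i]
                                                     ~~~~~~~~~^^^^^^^^^
    return _wrapfunc(a, 'argmax', axis=axis, out=out, **kwds)
    return bound(*args, **kwds)
ValueError: attempt to get argmax of an empty sequence
```

Centred. I'll lower the last 1.6 cm and feel for contact.

```bash
python3 -m crank '[[[5,0,0,-1,0,0,0],[5,0,0,-0.4,0,0,0],[5,0,0,-0.2,0,0,0],[5,0,0,0,0,0,0],[5,0,0,0,0,0,0]]]' 40
```

```text
clock: 11.52
position: [0.6628, -0.1582, 0.0308]
ee_rot: [0.796, 0.606, 0.0, -0.001]
ft_force: [-8.9, 4.5, 15.4]
grip_width: 0.665
grasp_force: 45.4
```

```bash
python3 -m crank '[[[5.9,0,0,0,0,0,0],[7,0,0,0,0,0,0],[7.5,0,0,1,0,0,0],[7.5,0,0,5,0,0,0],[7.5,0,0,5,0,0,0],[8.5,0,0,6,0,0,0],[8.5,-4,2,0,0,0,0],[8.5,-4,2,0,0,0,0],[8.5,-3.5,4.4,0,0,0,0],[8.5,-3.5,4.4,0,0,0,0],[8.5,-3.4,4.3,0,0,0,0],[8.5,0,0,0,0,0,0],[8.5,0,0,0,0,0,0]]]' 40
python3 - <<'E'
from h import *
o,p,d,W,h=shot('wrist','w4')
Z=W[...,2]; b=np.zeros((400,640),bool);b[50:330,220:420]=1
print('honey',circ(W,b&(Z>.118)&(Z<.14)&(h[...,1]>100)))
print('bisc',circ(W,b&(Z>.036)&(Z<.052)&(h[...,0]>30)&(h[...,0]<100)))
o,p,d,W,h=shot('top','t2')
b[:]=0;b[150:200,330:380]=1
print('tomato',circ(W,b&(W[...,2]>.06)&(W[...,2]<.09)))
E
```

```text
clock: 13.15
position: [0.4795, 0.0121, 0.2]
ee_rot: [0.796, 0.606, 0.001, 0.0]
ft_force: [0.1, -0.8, 0.3]
grip_width: 0.995
grasp_force: 0.0
honey (4461, 'mean', array([0.48  , 0.0152, 0.1287]), 'circ', 479.2, 13.2, 'r', 29.2, 'rect', [array([479.8,  13.3]), array([57. , 54.9]), np.float64(72.3)])
bisc (1791, 'mean', array([ 0.4573, -0.0725,  0.0441]), 'circ', 457.8, -70.6, 'r', 37.5, 'rect', [array([457.2, -70.8]), array([49.2, 60.2]), np.float64(76.3)])
tomato (335, 'mean', array([ 0.6603, -0.1586,  0.0722]), 'circ', 660.5, -159.2, 'r', 28.6, 'rect', [array([ 660.4, -158.7]), array([57. , 53.2]), np.float64(0.1)])
```

View pics/w4.png

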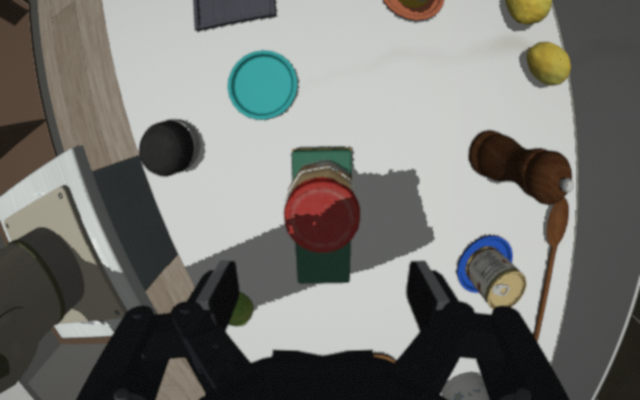

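The tomato tin stands in the blue dish at (495,280) px, about 4 mm off centre. The honey lid at (323,215) px is directly below the gripper.

```bash
python3 -m crank '[[[8.5,0,0.1,-4,0,0,0],[8.5,0,0,-4,0,0,0],[8.5,0,0,-3.8,0,0,0],[8.5,0,0,0,0,0,0],[6.5,0,0,0,0,0,0],[5.4,0,0,0,0,0,0],[5.4,0,0,0,0,0,0],[5.4,0,0,0,0,0,0],[5.4,0,0,0,0,0,0]]]' 45
```

```text
clock: 14.38
position: [0.4803, 0.0134, 0.0834]
ee_rot: [0.796, 0.605, 0.001, 0.0]
ft_force: [-3.0, -1.0, 7.0]
grip_width: 0.7
grasp_force: 47.0
```

```bash
python3 -m crank '[[[5.4,0,0,2,0,0,0],[5.4,0,0,4,0,0,0],[5.4,-0.15,-4.6,0,0,0,0],[5.4,-0.15,-4.6,0,0,0,0],[5.4,-0.15,-4.6,0,0,0,0],[5.4,-0.15,-4.6,0,0,0,0],[5.4,-0.15,-4.6,0,0,0,0],[5.4,-0.15,-4.6,0,0,0,0],[5.4,-0.15,-4.57,0,0,0,0],[5.4,0,0,-3,0,0,0],[5.4,0,0,-3,0,0,0],[5.4,0,0,-2.5,0,0,0],[5.4,0,0,0,0,0,0],[5.4,0,0,0,0,0,0]]]' 45
python3 - <<'E'
from h import *
o,p,d,W,h=shot('wrist','w5')
Z=W[...,2]; b=np.zeros((400,640),bool);b[120:330,220:420]=1
print(o['joint_pos'].round(2),'wood',circ(W,b&(h[...,1]>60)&(Z<.02)&(Z>-.02)))
E
```

```text
clock: 16.12
position: [0.4694, -0.3086, 0.058]
ee_rot: [0.796, 0.606, 0.001, 0.001]
ft_force: [0.3, -0.5, -2.0]
grip_width: 0.696
grasp_force: 49.9
[-0.17  0.47  0.83  1.85 -0.41  1.    0.56] wood (5030, 'mean', array([ 0.4762, -0.2888,  0.0056]), 'circ', 469.7, -309.4, 'r', 46.1, 'rect', [array([ 474.3, -295.7]), array([62.8, 91.6]), np.float64(72.4)])
```

View pics/w5.png

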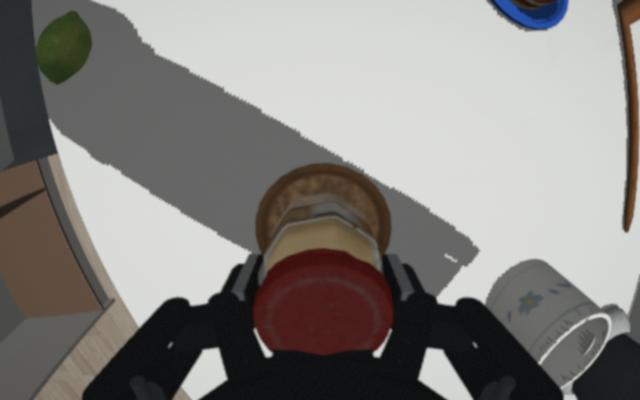

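The jar hangs centred over the coaster at (323,215) px, and the mug is well clear at right. Lowering and releasing.

```bash
python3 -m crank '[[[5.4,0,0,-1,0,0,0],[5.4,0,0,-0.4,0,0,0],[5.4,0,0,-0.15,0,0,0],[5.4,0,0,0,0,0,0],[5.4,0,0,0,0,0,0]]]' 45
```

```text
clock: 16.8
position: [0.4686, -0.308, 0.0423]
ee_rot: [0.796, 0.606, 0.001, -0.001]
ft_force: [-8.6, 7.6, 23.0]
grip_width: 0.699
grasp_force: 52.3
```

```bash
python3 -m crank '[[[6.2,0,0,0,0,0,0],[7.2,0,0,0,0,0,0],[7.5,0,0,1,0,0,0],[7.5,0,0,4,0,0,0],[8.5,0,0,6,0,0,0],[8.5,0,0,4,0,0,0],[8.5,0,4.75,0,0,0,0],[8.5,0,4.75,0,0,0,0],[8.5,0,4.75,0,0,0,0],[8.5,0,4.75,0,0,0,0],[8.5,0,4.75,0,0,0,0],[8.5,0,4.75,0,0,0,0],[8.5,0,0,0,0,0,0],[8.5,0,0,0,0,0,0]]]' 45
python3 - <<'E'
from h import *
o,p,d,W,h=shot('wrist','w6')
Z=W[...,2]; b=np.zeros((400,640),bool);b[50:330,240:400]=1
print('bisc',circ(W,b&(Z>.035)&(Z<.055)))
o,p,d,W,h=shot('top','t3')
b[:]=0;b[215:270,380:440]=1
print('honey',circ(W,b&(W[...,2]>.08)&(W[...,2]<.1)))
E
```

```text
clock: 18.55
position: [0.4687, -0.0239, 0.1912]
ee_rot: [0.796, 0.605, 0.0, 0.0]
ft_force: [-0.7, -0.0, 0.8]
grip_width: 0.999
grasp_force: 0.0
bisc (8884, 'mean', array([ 0.4712, -0.0177,  0.044 ]), 'circ', 469.0, -22.9, 'r', 79.4, 'rect', [array([469.8, -23.2]), array([151.1,  61.1]), np.float64(75.9)])
honey (367, 'mean', array([ 0.4665, -0.3074,  0.0881]), 'circ', 467.2, -308.1, 'r', 29.3, 'rect', [array([ 467.1, -308. ]), array([54.2, 55.8]), np.float64(3.6)])
```

View pics/w6.png

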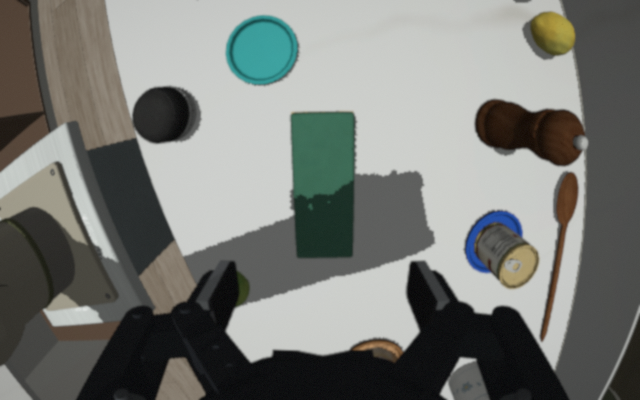

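The biscuit tin stands alone at (323,185) px, centred at (469,-23) mm at 75.9°. Turn the tool 1.3° and grip it.

```bash
python3 -m crank '[[[8.5,0,0.1,-5,0,0,1.3],[8.5,0,0,-5,0,0,0],[8.5,0,0,-5,0,0,0],[8.5,0,0,-3.1,0,0,0],[8.5,0,0,0,0,0,0],[6.5,0,0,0,0,0,0],[5.4,0,0,0,0,0,0],[5.4,0,0,0,0,0,0],[5.4,0,0,0,0,0,0],[5.4,0,0,0,0,0,0]]]' 80
```

```text
clock: 19.9
position: [0.4699, -0.0224, 0.0118]
ee_rot: [0.789, 0.614, 0.002, 0.001]
ft_force: [-3.3, -1.5, 8.1]
grip_width: 0.69
grasp_force: 85.5
```

```bash
python3 -m crank '[[[5.4,0,0,2,0,0,0],[5.4,0,0,4,0,0,0],[5.4,-0.25,4.07,0,0,0,0.5],[5.4,-0.25,4.07,0,0,0,0.5],[5.4,-0.25,4.07,0,0,0,0.5],[5.4,-0.25,4.07,0,0,0,0.5],[5.4,-0.25,4.07,0,0,0,0.5],[5.4,-0.25,4.07,0,0,0,0.5],[5.4,-0.25,4.07,0,0,0,0.5],[5.4,-0.25,4.07,0,0,0,0.5],[5.4,0,0,-2,0,0,0],[5.4,0,0,0,0,0,0],[5.4,0,0,0,0,0,0]]]' 80
python3 - <<'E'
from h import *
o,p,d,W,h=shot('wrist','w7')
Z=W[...,2]; b=np.zeros((400,640),bool);b[20:390,200:440]=1
print('tray',circ(W,b&(h[...,2]<120)&(Z<.016)&(Z>-.02)))
print('bisc',circ(W,b&(Z>.07)&(Z<.1)&(h[...,0]>40)&(h[...,0]<95)&(h[...,1]>80)))
E
```

```text
clock: 21.52
position: [0.4492, 0.303, 0.051]
ee_rot: [0.767, 0.641, 0.001, 0.0]
ft_force: [0.5, -0.9, -2.0]
grip_width: 0.693
grasp_force: 87.0
tray (5029, 'mean', array([0.4659, 0.3828, 0.0054]), 'circ', 465.2, 381.3, 'r', 47.0, 'rect', [array([465.8, 383. ]), array([22. , 93.1]), np.float64(77.8)])
bisc (32127, 'mean', array([0.4547, 0.3331, 0.0833]), 'circ', 452.5, 322.0, 'r', 60.8, 'rect', [array([452.3, 322.6]), array([109. ,  60.4]), np.float64(80.1)])
```

View pics/w7.png

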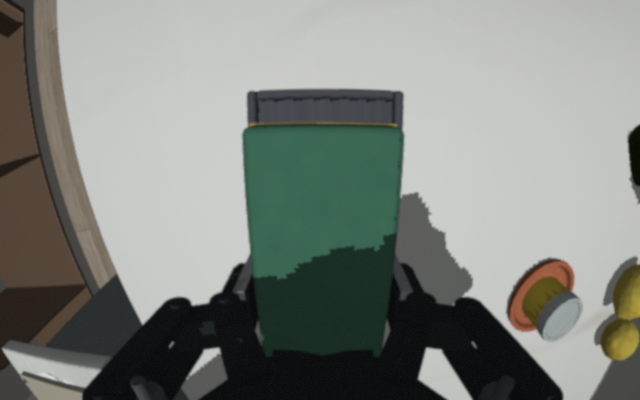

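The green tin is aligned over the tray; the tray's far strip is symmetric at (325,107) px. Lowering.

```bash
python3 -m crank '[[[5.4,0.05,0,-1.5,0,0,0],[5.4,0,0,-1.2,0,0,0],[5.4,0,0,-0.5,0,0,0],[5.4,0,0,-0.3,0,0,0],[5.4,0,0,0,0,0,0],[5.4,0,0,0,0,0,0]]]' 80
```

```text
clock: 22.32
position: [0.4486, 0.3029, 0.0159]
ee_rot: [0.767, 0.642, -0.001, -0.001]
ft_force: [-11.0, -6.8, 19.9]
grip_width: 0.696
grasp_force: 89.7
```

```bash
python3 -m crank '[[[6.2,0,0,0,0,0,0],[7.5,0,0,0,0,0,0],[8.5,0,0,0,0,0,0],[8.5,0,0,2,0,0,0],[8.5,0,0,5,0,0,0],[8.5,0,0,6,0,0,0],[8.5,0,0,5,0,0,0],[8.5,-2,-6,2,0,0,0],[8.5,-1,-6,2,0,0,0],[8.5,-1,-6,2,0,0,0],[8.5,0,0,0,0,0,0],[8.5,0,0,0,0,0,0]]]' 80
python3 - <<'E'
from h import *
o,p,d,W,h=shot('wrist','w8')
Z=W[...,2]; b=np.zeros((400,640),bool);b[:,100:560]=1
print(o['position'],o['ft_force'])
g=(h[...,0]>60)&(h[...,0]<88)&(h[...,1]>60)&(Z>.038)&(Z<.06)
print('bisc',circ(W,b&g))
o,p,d,W,h=shot('top','t4'); Z=W[...,2]
def bx(a,b_,c,e):
    m=np.zeros((400,640),bool);m[c:e,a:b_]=1;return m
for n,m in dict(bisc=bx(145,240,210,280)&(Z>.035)&(Z<.07),spice=bx(208,255,160,205)&(Z>.035),tom=bx(330,380,150,200)&(Z>.065)&(Z<.09),honey=bx(380,440,215,270)&(Z>.075)&(Z<.1),mug=bx(427,484,156,213)&(Z>.05)&(Z<.2),mill=bx(283,324,143,184)&(Z>.02)&(Z<.25)).items(): print(n,circ(W,m))
cv2.imwrite('pics/c4.png',cv2.convertScaleAbs(cv2.resize(p[140:310,145:485,::-1],(800,400),interpolation=cv2.INTER_CUBIC),alpha=1.6))
E
```

```text
clock: 23.82
position: [0.4106, 0.1302, 0.2528]
ee_rot: [0.767, 0.642, 0.0, -0.0]
ft_force: [0.6, -0.3, 0.2]
grip_width: 0.998
grasp_force: 0.0
[0.41064883 0.13024407 0.25278302] [ 0.60428444 -0.32020564  0.16020549]
bisc (4778, 'mean', array([0.4443, 0.2792, 0.0481]), 'circ', 443.8, 281.4, 'r', 59.9, 'rect', [array([444.5, 280.6]), array([106.4,  59.2]), np.float64(79.7)])
bisc (15, 'mean', array([0.4363, 0.3737, 0.0483]), 'circ', 436.5, 373.9, 'r', 6.3, 'rect', [array([436.4, 373.6]), array([11.1,  6.8]), np.float64(1.6)])
spice (209, 'mean', array([0.6301, 0.1978, 0.0488]), 'circ', 500.4, 77.1, 'r', 201.0, 'rect', [array([508.7,  69.2]), array([401.9,  43.8]), np.float64(46.5)])
tom (321, 'mean', array([ 0.6608, -0.159 ,  0.0722]), 'circ', 661.1, -159.8, 'r', 29.0, 'rect', [array([ 660.8, -158.9]), array([55.6, 55. ]), np.float64(23.1)])
honey (380, 'mean', array([ 0.4662, -0.3075,  0.0877]), 'circ', 466.9, -307.8, 'r', 29.3, 'rect', [array([ 466.7, -308.4]), array([55.6, 54.9]), np.float64(44.2)])
mug (241, 'mean', array([ 0.6462, -0.4498,  0.0755]), 'circ', 641.7, -449.2, 'r', 46.6, 'rect', [array([ 645. , -453.3]), array([79.8, 63.9]), np.float64(37.8)])
mill (381, 'mean', array([ 0.6733, -0.0102,  0.1032]), 'circ', 681.5, -9.1, 'r', 27.2, 'rect', [array([675.8,  -9.4]), array([41. , 50.6]), np.float64(4.0)])
```

View pics/c4.png

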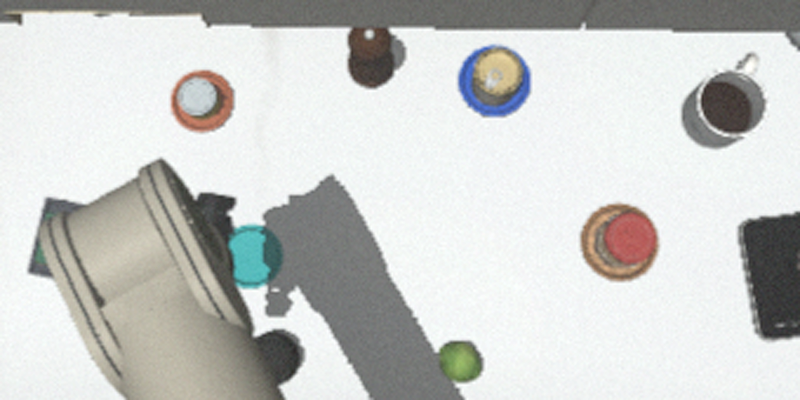

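View pics/w8.png

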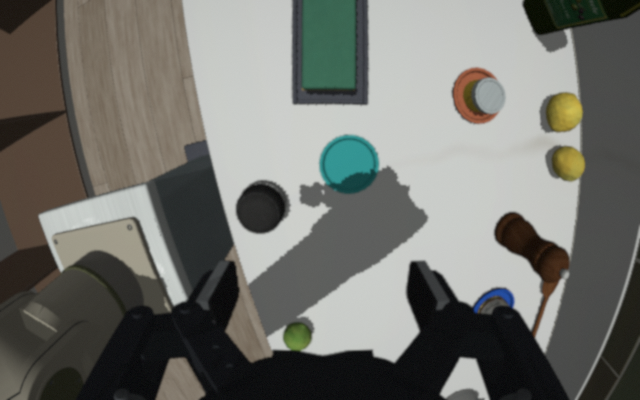

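All four things sit in their places (biscuit tin in the tray at (330,45) px, spice tin in its dish at (485,95) px). The mill and mug haven't moved, and the arm is clear. Handing in.

```bash
python3 -c "
from workcell import job;print(job.hand_in())"
```

```text
the job is handed in; nothing more can be done
None
```

The job is handed in at about 24 s of the 86 s: all four things stand in their own places, with offsets of about 4 mm or less measured on the three round things and the biscuit tin seen lying along the tray. The pepper mill and mug were not moved; the hand-in call returned no verdict.

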